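# Show a beginner cook how to season the pan

## Task

Show a beginner cook how the food is seasoned by pointing, in this order, at the salt shaker, the pepper mill, and the red saucepan they go into: each time bring the fingertips to about 3 cm above the middle of its top (for the pan, the middle of its mouth, above the rim) and stay there for a good two seconds. Touch and move nothing, pass high over everything else and do not point at the black cup or the tea carton. After the pan, lift the hand well clear, at least 12 cm above the tops of all three, and finish there.

Things in the scene. Friction and masses are not known exactly. Their poses are not given: they have to be found in the camera images.
- salt_shaker: glass salt shaker with white salt inside and a grey domed perforated top, 44 mm across, 90 mm high, upright. Loose. Origin: centre of its underside on the worktop; z up
- salt_shaker_top (a point): centre of the top of the glass salt shaker with white salt inside and a grey domed perforated top, straight above its origin
- pepper_mill: turned brown wooden pepper mill with a small knob on top, 58 mm across, 170 mm high, upright. Loose. Origin: centre of its underside on the worktop; z up
- pepper_mill_top (a point): centre of the top of the turned brown wooden pepper mill with a small knob on top, straight above its origin
- black_cup: plain black lidded cup, 86 mm across, 170 mm high, upright; not to be pointed at. Loose. Origin: centre of its underside on the worktop; z up
- black_cup_top (a point): centre of the top of the plain black lidded cup, straight above its origin
- tea_box: pale green-and-cream tea carton, 71 x 126 mm (along its x, y), 76 mm high; not to be pointed at. Loose. Origin: centre of its underside on the worktop; z up. The four small things stand at least 11 cm apart, centre to centre, in front of and beside the pan. A white bowl, a soap pump (187 mm high), a tall bag (about 0.3 m) and other kitchen clutter stand farther off, behind and to the left; nothing within 5 cm of the things to be pointed at is higher than 170 mm
- tea_box_top (a point): centre of the top of the pale green-and-cream tea carton, straight above its origin
- dark_pan_top (a point): centre of the open mouth of the red saucepan with a dark inside and a wooden handle, loose, level with its rim, 82 mm above the worktop. The pan's body is 158 mm across; its handle (up to 96 mm above the worktop) reaches 225 mm from this point along this point's -y axis, away from the robot

How it is judged:
By the outcome, as a careful person would: the job done as asked, in the order asked, and still so for the second after the job is handed in, with the robot touching nothing.
It also fails if it takes over 64 s, if anything falls off the work surface, if the arm or the gripper's body presses on something with over 40 N, if the wrist force passes 120 N, or if a joint passes its speed limit or range.

## Robot

A 6-joint arm with a two-finger parallel gripper is mounted at the origin on a cart in front of the work surface, level with it; the furniture and walls round the work are solid. World frame = base frame: x ahead of the robot, y to its left, z up, the work surface at z = 0. Lengths are in mm, angles in rad, forces in N, time in s.
With the tool pointing down it reaches from about 325 to 775 mm from the base axis. Payload 5.5 kg.
Tool frame: the origin (TCP) lies at the very end of the fingers, on their centre line; the grasp point (between the pads) lies 19 mm behind it; z points along the fingers, y is the line along which they close (so a half turn about z gives the same grasp; the last joint's range is limited). The gripper opens to 88 mm and grips with 3 to 60 N. Pads are 20 mm wide; open, the fingers measure 115 mm over their backs; the gripper's body (75 mm by 178 mm) begins 61 mm behind the grasp point.
Start: joints at [1.152, 0.091, 1.231, -0, 1.82, -0.057], TCP at [212.38, 561.169, 222.631] pointing down, gripper open.
Joint ranges: [-2.87, 2.87], [-0.86, 2.18], [0.17, 2.46], [-1.51, 4.65], [0.06, 2.69], [-2.65, 2.65]. Speed limits (rad/s): [2.57, 2.57, 3.01, 3.14, 3.14, 3.14].

## Interface

Orientations are given as [roll, pitch, yaw] about the fixed x, y, z axes, in that order (R = Rz(yaw) Ry(pitch) Rx(roll)).
In Python, from station import sense, snapshot, sign_off gives the robot as it stands. The module is installed in compiled form; this text tells all that it offers.
- The arm moves only by the tool arm_command, never from a script. Its argument "commands" is a list of rows, each a list of 3 entries, a list of its own where there are three numbers: the shift along the tool's x, y, z as a fraction of full scale, then the turn, a rotation vector about the tool's x, y, z as a fraction of full scale, then the opening, from -1 (shut) to 1 (fully open). A call has 1 to 5 rows; each row shifts and turns the commanded pose from where the row before left it, along the tool's axes as they then stand; what a row does not reach is not made up. Full scale, the value 1, is 0.03 m for a shift and 5 degrees for a turn. A row lasts 1/10 s, in which the tool goes at most 50 mm and 8.59 degrees, less where a joint would pass 70% of its speed; a pose out of reach is approached as far as the arm can. A call with a number of a shift or a turn outside -1 to 1 is refused whole. A call with a gripper value outside its range is refused whole. The fingers move at their own pace and stop on an object; "newtons" is the grip in N (left out, the last holds). Time passes only in rows, so rows that do not move let the fingers close. It gives the time, the measured TCP pose, the force, the opening and the grip force at its end, in the units of the state.
- sense(): the state, without advancing time (a new reading comes with each control period).
- snapshot(name): name is "scene" or "top" or "wrist"; returns a dict with "img" (480x640x3 uint8, red, green, blue), "fx", "fy", "cx", "cy" (pixels), "world_from_camera" (4x4, takes a point from camera to world coordinates); the wrist camera has in their place "mount" (4x4, takes a point from camera to tool coordinates, whose origin is the TCP and whose axes are the flange's). Camera axes: x right, y down, z forward; pixel columns grow to the right and rows downward; lengths in mm; the calibration is good to about 2 mm. A picture is of the moment at which its call begins: read the wrist's pose just before it. There is no depth.
- sign_off(): hands the job in; it is judged then, once.
The state is a dict: "clock": time; "qpos": joint angles; "dq": joint speeds; "tau": joint torques, N m; "tcp_pos": TCP position; "tool_rot": TCP orientation; "force": force on the tool from outside, world axes, zero at the start; "wrist_torque": the same for the moment, N m; "width": finger opening in mm; "gripper_force": force on a finger pad.
Only numpy, scipy, OpenCV 4.12 (cv2) and the standard library are available. Lean on these libraries where they do the work, as an engineer would, in place of code of your own. Each camera call takes 0.05 s, during which the arm holds its last target. There are 200 camera calls.

## Working session

There is one attempt and no reset: what is moved stays moved. The work goes in short steps, Python scripts to look and compute and a tool call to move; the robot and the scene stay as the last step left them, time stands still between calls to the robot, and variables do not carry over. Pictures are saved under pics/ and viewed, at most 10 in all, crops included, and the job is handed in when it is done.

Besides the shell and the picture viewer there is one more tool, called by a JSON object that holds its "api" and its "payload", one argument or row to a line. arm_command: Moves the arm, as the interface text tells. Its arguments: {"type":"object","properties":{"commands":{"type":"array","items":{"type":"array"}},"newtons":{"type":"number"}},"required":["commands"]}

```bash
mkdir -p pics; python3 - <<'E'
from station import sense,snapshot
import cv2,pickle
s=sense();print(s['clock'],s['tcp_pos'],s['tool_rot'],s['width'])
d={n:snapshot(n) for n in("scene","top")}
pickle.dump(d,open('d.pkl','wb'))
for n in d:
    cv2.imwrite(f'pics/{n}0.png',d[n]['img'][:,:,::-1]);print(n,d[n]['fx'],d[n]['cx'],d[n]['cy'],d[n]['world_from_camera'].round(3).tolist())
E
```

```text
0.0 [212.28383514 560.88394949 221.56930939] [-3.13974944e+00 -7.39294355e-05  2.77977384e+00] 88.05556400229439
scene 516.7135510648706 329.14952141847465 244.43952518522585 [[0.88, -0.328, 0.343, 213.092], [-0.475, -0.606, 0.638, -626.587], [-0.002, -0.724, -0.69, 782.029], [0.0, 0.0, 0.0, 1.0]]
top 464.79821143872067 322.0610765522076 236.50376265105635 [[-0.137, -0.97, 0.202, 305.679], [-0.991, 0.135, -0.023, 17.558], [-0.005, -0.203, -0.979, 1276.698], [0.0, 0.0, 0.0, 1.0]]
```

View pics/scene0.png

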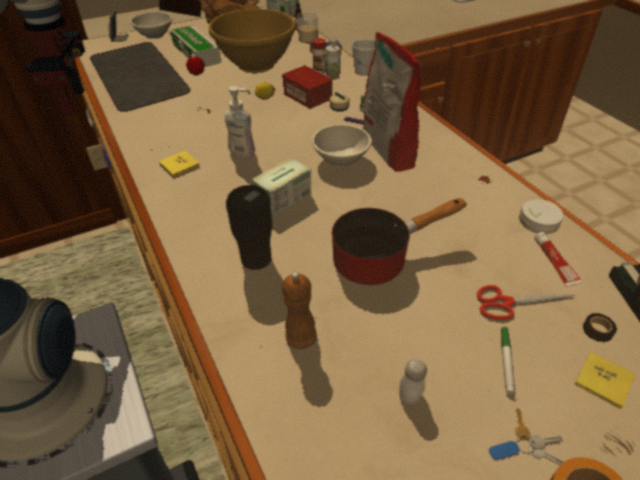

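View pics/top0.png

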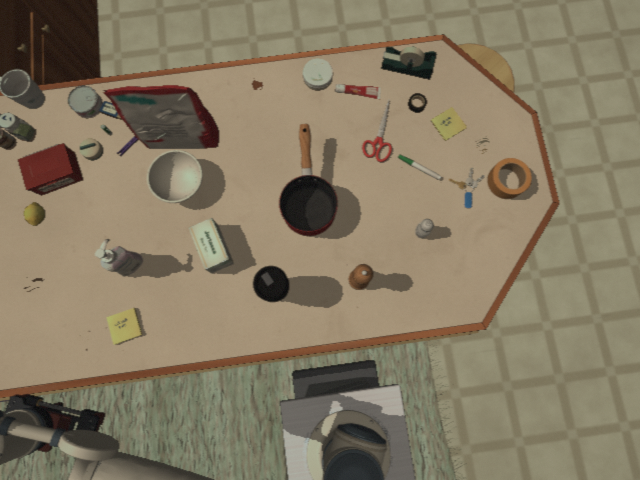

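The scene view shows the salt top at about (415,366), the mill knob at (295,278) and the pan mouth at (370,237). In the top view they are at (427,225), (365,270) and (308,205), with the cup at (270,283). I'll zoom in to get exact pixels.

```bash
cat > h.py <<'E'
import numpy as np
def ray(c,u,v):
    T=c['world_from_camera'];d=T[:3,:3]@np.array([(u-c['cx'])/c['fx'],(v-c['cy'])/c['fy'],1]);return T[:3,3],d/np.linalg.norm(d)
def plane(c,u,v,z):
    o,d=ray(c,u,v);return o+d*(z-o[2])/d[2]
def proj(c,p):
    T=c['world_from_camera'];q=T[:3,:3].T@(np.array(p)-T[:3,3]);return c['fx']*q[0]/q[2]+c['cx'],c['fy']*q[1]/q[2]+c['cy']
E
python3 - <<'E'
import pickle,cv2,numpy as np
from h import *
d=pickle.load(open('d.pkl','rb'))
P={'salt':((415,366),(427,225),90),'mill':((295,278),(365,270),170),'pan':((370,237),(308,205),82),'cup':((249,195),(270,280),170),'tea':((282,180),(208,240),76)}
for k,(a,b,z) in P.items(): print(k,plane(d['scene'],*a,z).round(),plane(d['top'],*b,z).round())
rows=[]
for n,i,c in(('scene',0,[(415,375),(295,300),(370,245)]),('top',1,[(427,228),(362,274),(308,205)])):
    r=[]
    for k,(u,v) in enumerate(c):
        h=[30,40,45][k] if i==0 else [20,20,35][k]
        r.append(cv2.resize(d[n]['img'][v-h:v+h,u-h:u+h,::-1],(260,260),interpolation=cv2.INTER_CUBIC))
    rows.append(np.hstack(r))
cv2.imwrite('pics/crop1.png',np.vstack(rows))
E
```

```text
salt [ 544. -292.   90.] [ 543. -286.   90.]
mill [ 432. -103.  170.] [439. -99. 170.]
pan [643.   1.  82.] [642.  15.  82.]
cup [448. 133. 170.] [446. 129. 170.]
tea [571. 265.  76.] [585. 289.  76.]
```

View pics/crop1.png

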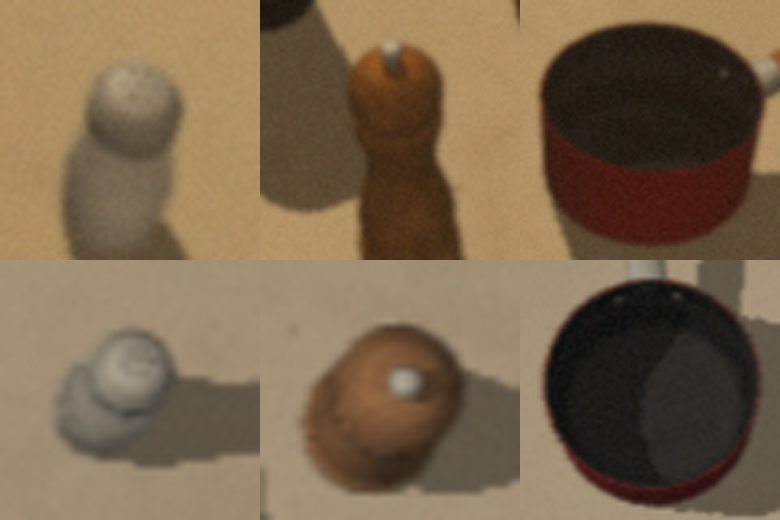

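```bash
python3 - <<'E'
import pickle
from h import *
d=pickle.load(open('d.pkl','rb'))
P={'salt':((416,366),(427.3,224.6),90),'mill':((295.6,273.5),(364.3,272.8),170),'pan':((370.7,233.2),(308.4,203.6),82)}
for k,(a,b,z) in P.items(): print(k,plane(d['scene'],*a,z).round(1),plane(d['top'],*b,z).round(1))
E
```

```text
salt [ 545.7 -292.5   90. ] [ 543.9 -287.2   90. ]
mill [437.  -94.8 170. ] [432.1 -96.  170. ]
pan [650.    9.9  82. ] [645.7  13.7  82. ]
```

{"api": "arm_command", "payload": {
  "commands": [
    [[0,0,-0.5],[0,0,0],-1],
    [[0,0,-1],[0,0,0],-1],
    [[0,0,-1],[0,0,0],-1],
    [[0,0,-1],[0,0,0],-1],
    [[0,0,-0.3],[0,0,0],-1]
  ],
  "newtons": 5
}}

```text
clock: 0.6
tcp_pos: [212.5, 561.5, 340.2]
tool_rot: [3.137, 0.0, 2.78]
force: [0.0, 0.7, 0.6]
width: 51.7
gripper_force: 0.0
```

{"api": "arm_command", "payload": {
  "commands": [
    [[-0.4,-0.4,0],[0,0,0],-1],
    [[-0.8,-0.9,0],[0,0,0],-1],
    [[-0.8,-0.9,0],[0,0,0],-1],
    [[-0.8,-0.9,0],[0,0,0],-1],
    [[-0.8,-0.9,0],[0,0,0],-1]
  ]
}}

```text
clock: 1.1
tcp_pos: [271.1, 409.4, 334.9]
tool_rot: [-3.14, -0.001, 2.78]
force: [0.5, -0.3, -0.5]
width: 11.1
gripper_force: 0.0
```

{"api": "arm_command", "payload": {
  "commands": [
    [[-0.9,-1,0],[0,0,0],-1],
    [[-0.9,-1,0],[0,0,0],-1],
    [[-0.9,-1,0],[0,0,0],-1],
    [[-0.9,-1,0],[0,0,0],-1],
    [[-0.9,-1,0],[0,0,0],-1]
  ]
}}

```text
clock: 1.6
tcp_pos: [344.3, 221.1, 335.2]
tool_rot: [-3.14, -0.001, 2.78]
force: [0.8, -1.0, -0.2]
width: 0.5
gripper_force: 0.0
```

{"api": "arm_command", "payload": {
  "commands": [
    [[-0.9,-1,0],[0,0,0],-1],
    [[-0.9,-1,0],[0,0,0],-1],
    [[-0.9,-1,0],[0,0,0],-1],
    [[-0.9,-1,0],[0,0,0],-1],
    [[-0.9,-1,0],[0,0,0],-1]
  ]
}}

```text
clock: 2.1
tcp_pos: [417.4, 32.9, 335.2]
tool_rot: [-3.141, -0.001, 2.78]
force: [1.6, 0.9, -0.5]
width: 0.7
gripper_force: 0.0
```

{"api": "arm_command", "payload": {
  "commands": [
    [[-0.9,-1,0],[0,0,0],-1],
    [[-0.9,-1,0],[0,0,0],-1],
    [[-0.9,-1,0],[0,0,0],-1],
    [[-0.6,-0.7,0],[0,0,0],-1],
    [[-0.2,-0.2,0],[0,0,0],-1]
  ]
}}

```text
clock: 2.6
tcp_pos: [474.3, -114.4, 334.2]
tool_rot: [-3.141, -0.004, 2.777]
force: [0.3, 0.6, -0.9]
width: 0.3
gripper_force: 0.0
```

```bash
python3 - <<'E'
from station import sense,snapshot
import cv2,pickle
s=sense();print(s['clock'],s['tcp_pos'],s['tool_rot'],s['qpos'])
w=snapshot('wrist');pickle.dump((s,w),open('w1.pkl','wb'));print(w['mount'],w['fx'],w['cx'],w['cy'])
cv2.imwrite('pics/w1.png',w['img'][:,:,::-1])
E
```

```text
2.6 [ 474.32328403 -114.35583525  334.1573204 ] [-3.14094044 -0.0036209   2.77663726] [-3.06004597e-01 -1.51864853e-01  1.26841603e+00 -4.88029394e-04
  2.02869447e+00 -1.51206165e+00]
[[-6.76262539e-04 -9.53995436e-01 -2.99820365e-01  8.23925226e+01]
 [ 9.99999754e-01 -7.00978922e-04 -2.51206464e-05 -6.83587704e-01]
 [-1.86202774e-04 -2.99820308e-01  9.53995675e-01 -1.63128361e+02]
 [ 0.00000000e+00  0.00000000e+00  0.00000000e+00  1.00000000e+00]] 429.0073720224805 313.3552349609847 240.8144619630326
```

View pics/w1.png

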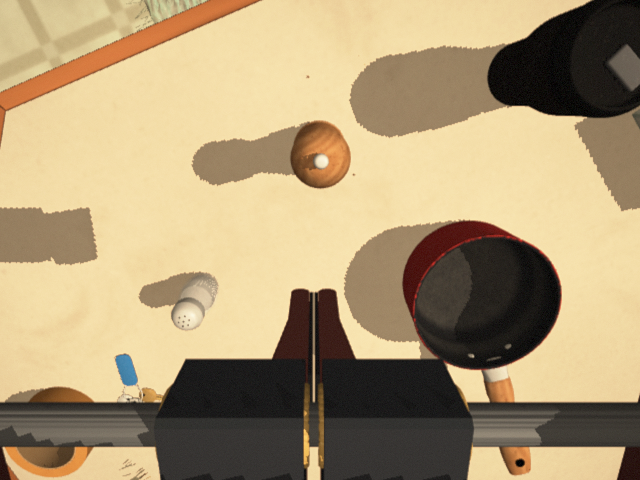

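The wrist view shows the salt dome at (188,315), the mill knob at (320,161) and the pan mouth centred near (487,302).

```bash
cat >> h.py <<'E'
from scipy.spatial.transform import Rotation as Ro
def wcam(s,w):
    T=np.eye(4);T[:3,:3]=Ro.from_euler('xyz',s['tool_rot']).as_matrix();T[:3,3]=s['tcp_pos']
    return dict(w,world_from_camera=T@w['mount'])
def rows(s,p):
    return (Ro.from_euler('xyz',s['tool_rot']).as_matrix().T@(np.array(p)-s['tcp_pos']))/30
E
python3 - <<'E'
import pickle
from h import *
s,w=pickle.load(open('w1.pkl','rb'));c=wcam(s,w)
for k,u,z in(('salt',(187,316),90),('mill',(320,161),170),('pan',(487,302),82)): print(k,plane(c,*u,z).round(1))
print(rows(s,[544,-290,334]))
E
```

```text
salt [ 545.6 -284.9   90. ]
mill [435.4 -94.9 170. ]
pan [647.4  15.8  82. ]
[-4.25920864 -4.64027342 -0.0071517 ]
```

{"api": "arm_command", "payload": {
  "commands": [
    [[-0.8,-0.9,0],[0,0,0],-1],
    [[-1,-1,0],[0,0,0],-1],
    [[-1,-1,0],[0,0,0],-1],
    [[-0.9,-1,0],[0,0,0],-1],
    [[-0.5,-0.6,0],[0,0,0],-1]
  ]
}}

```text
clock: 3.15
tcp_pos: [544.8, -283.8, 335.0]
tool_rot: [3.141, -0.002, 2.78]
force: [-0.5, -0.0, 0.3]
width: 0.4
gripper_force: 0.0
```

{"api": "arm_command", "payload": {
  "commands": [
    [[0,0,0],[0,0,0],-1],
    [[0,0,0.6],[0,0,0],-1],
    [[0,0,1],[0,0,0],-1],
    [[0,0,1],[0,0,0],-1],
    [[0,0,0.8],[0,0,0],-1]
  ]
}}

```text
clock: 3.65
tcp_pos: [543.9, -280.4, 233.1]
tool_rot: [3.141, -0.001, 2.782]
force: [-0.2, 0.5, 0.5]
width: 0.4
gripper_force: 0.0
```

{"api": "arm_command", "payload": {
  "commands": [
    [[0,0,0.8],[0,0,0],-1],
    [[0,0,0.6],[0,0,0],-1],
    [[0,0,0.4],[0,0,0],-1],
    [[0,0,0.2],[0,0,0],-1],
    [[0,0,0],[0,0,0],-1]
  ]
}}

```text
clock: 4.15
tcp_pos: [544.0, -282.0, 174.4]
tool_rot: [3.141, -0.001, 2.781]
force: [-1.3, -1.0, 0.5]
width: 0.3
gripper_force: 0.0
```

```bash
python3 - <<'E'
from station import sense,snapshot
from h import *
import cv2,pickle
s=sense();print(s['clock'],s['tcp_pos'],s['tool_rot'])
w=snapshot('wrist');pickle.dump((s,w),open('w2.pkl','wb'))
print(rows(s,[545,-288,120]),proj(wcam(s,w),[545,-288,90]))
cv2.imwrite('pics/w2.png',w['img'][:,:,::-1])
E
```

```text
4.15 [ 543.99384248 -281.95477895  174.38627489] [ 3.14133697e+00 -6.19792427e-04  2.78060259e+00]
[-0.10367306 -0.17713738  1.81276669] (np.float64(305.77442602590776), np.float64(252.9102099407362))
```

View pics/w2.png

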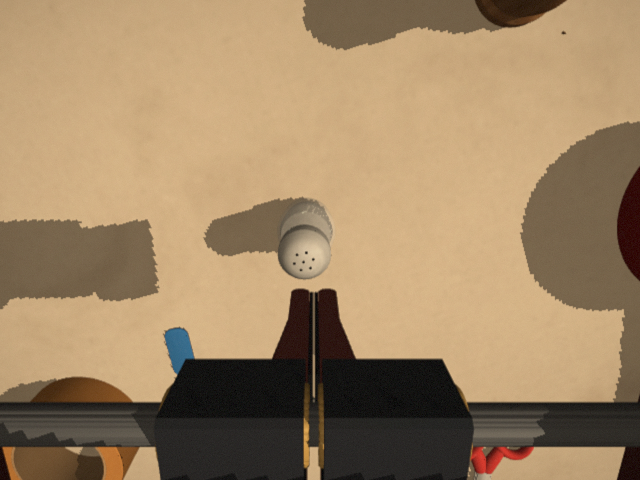

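The shaker's perforated centre is at (304,260), about 3 mm from where I predicted it. I'll correct for that, descend and hold.

{"api": "arm_command", "payload": {
  "commands": [
    [[-0.2,-0.15,0.3],[0,0,0],-1],
    [[0,0,0.6],[0,0,0],-1],
    [[0,0,0.5],[0,0,0],-1],
    [[0,0,0.3],[0,0,0],-1],
    [[0,0,0.1],[0,0,0],-1]
  ]
}}

```text
clock: 4.7
tcp_pos: [547.6, -289.1, 118.9]
tool_rot: [3.141, -0.002, 2.78]
force: [-0.3, 0.2, 0.5]
width: 0.5
gripper_force: 0.0
```

{"api": "arm_command", "payload": {
  "commands": [
    [[0,0,0],[0,0,0],-1],
    [[0,0,0],[0,0,0],-1],
    [[0,0,0],[0,0,0],-1],
    [[0,0,0],[0,0,0],-1],
    [[0,0,0],[0,0,0],-1]
  ]
}}

```text
clock: 5.2
tcp_pos: [548.3, -289.3, 121.1]
tool_rot: [-3.141, 0.001, 2.78]
force: [0.4, 0.7, 0.3]
width: 0.8
gripper_force: 0.0
```

```bash
python3 - <<'E'
from station import sense,snapshot
from h import *
import cv2
s=sense();print(s['clock'],s['tcp_pos'])
a=snapshot('scene')['img'];b=snapshot('top')['img']
f=lambda i,u,v,h:cv2.resize(i[v-h:v+h,u-h:u+h,::-1],(400,400),interpolation=cv2.INTER_CUBIC)
cv2.imwrite('pics/salt.png',np.hstack([f(a,415,360,60),f(b,427,226,40)]))
E
```

```text
5.2 [ 548.27114345 -289.29881916  121.13081206]
```

View pics/salt.png

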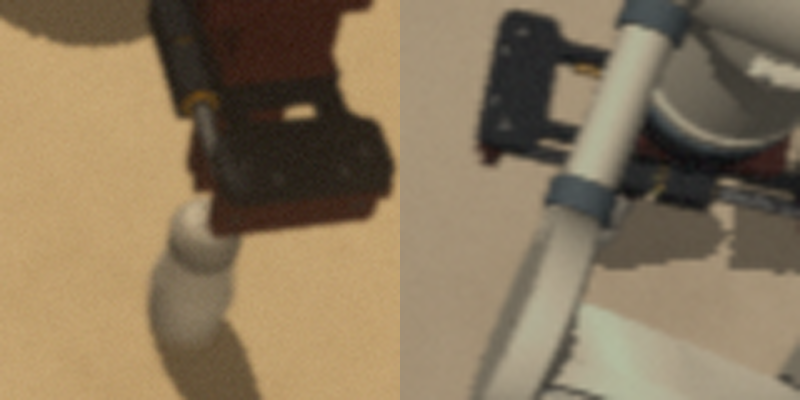

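The hand is hovering just above the shaker without touching it. I'll finish the hold, then rise and move to the mill.

{"api": "arm_command", "payload": {
  "commands": [
    [[0,0,0],[0,0,0],-1],
    [[0,0,0],[0,0,0],-1],
    [[0,0,0],[0,0,0],-1],
    [[0,0,0],[0,0,0],-1],
    [[0,0,0],[0,0,0],-1]
  ]
}}

```text
clock: 5.8
tcp_pos: [548.1, -289.2, 120.6]
tool_rot: [-3.142, -0.0, 2.78]
force: [-0.0, 0.1, 0.6]
width: 0.4
gripper_force: 0.0
```

{"api": "arm_command", "payload": {
  "commands": [
    [[0,0,0],[0,0,0],-1],
    [[0,0,0],[0,0,0],-1],
    [[0,0,0],[0,0,0],-1],
    [[0,0,0],[0,0,0],-1],
    [[0,0,0],[0,0,0],-1]
  ]
}}

```text
clock: 6.3
tcp_pos: [548.1, -289.2, 120.6]
tool_rot: [3.142, -0.0, 2.78]
force: [1.1, -0.6, -0.6]
width: 0.7
gripper_force: 0.0
```

{"api": "arm_command", "payload": {
  "commands": [
    [[0,0,0],[0,0,0],-1],
    [[0,0,0],[0,0,0],-1],
    [[0,0,0],[0,0,0],-1],
    [[0,0,0],[0,0,0],-1],
    [[0,0,0],[0,0,0],-1]
  ]
}}

```text
clock: 6.8
tcp_pos: [548.1, -289.2, 120.6]
tool_rot: [3.142, 0.0, 2.78]
force: [-0.9, 0.3, 0.9]
width: 0.6
gripper_force: 0.0
```

{"api": "arm_command", "payload": {
  "commands": [
    [[0,0,0],[0,0,0],-1],
    [[0,0,0],[0,0,0],-1],
    [[0,0,0],[0,0,0],-1],
    [[0,0,0],[0,0,0],-1],
    [[0,0,0],[0,0,0],-1]
  ]
}}

```text
clock: 7.3
tcp_pos: [548.1, -289.2, 120.6]
tool_rot: [-3.142, -0.0, 2.78]
force: [0.0, -0.4, -0.1]
width: 0.3
gripper_force: 0.0
```

{"api": "arm_command", "payload": {
  "commands": [
    [[0,0,-0.4],[0,0,0],-1],
    [[0,0,-0.8],[0,0,0],-1],
    [[0,0,-1],[0,0,0],-1],
    [[0,0,-1],[0,0,0],-1],
    [[0,0,-1],[0,0,0],-1]
  ]
}}

```text
clock: 7.8
tcp_pos: [548.0, -289.2, 249.0]
tool_rot: [-3.141, 0.001, 2.78]
force: [1.5, -0.2, 0.5]
width: 0.8
gripper_force: 0.0
```

{"api": "arm_command", "payload": {
  "commands": [
    [[0,0,-1],[0,0,0],-1],
    [[0,0,-1],[0,0,0],-1],
    [[0,0,-0.6],[0,0,0],-1],
    [[0,0,-0.2],[0,0,0],-1],
    [[0.4,0.3,0],[0,0,0],-1]
  ]
}}

```text
clock: 8.3
tcp_pos: [540.4, -277.4, 331.2]
tool_rot: [-3.141, 0.001, 2.779]
force: [-0.1, 0.2, 0.8]
width: 0.3
gripper_force: 0.0
```

{"api": "arm_command", "payload": {
  "commands": [
    [[1,0.8,0],[0,0,0],-1],
    [[1,0.8,0],[0,0,0],-1],
    [[1,0.8,0],[0,0,0],-1],
    [[1,0.8,0],[0,0,0],-1],
    [[0.9,0.8,0],[0,0,0],-1]
  ]
}}

```text
clock: 8.8
tcp_pos: [443.8, -111.0, 330.2]
tool_rot: [3.142, -0.001, 2.78]
force: [0.6, 0.4, 0.1]
width: 0.5
gripper_force: 0.0
```

{"api": "arm_command", "payload": {
  "commands": [
    [[0.5,0.4,0],[0,0,0],-1],
    [[0,0,0],[0,0,0],-1],
    [[0,0,0],[0,0,0],-1]
  ]
}}

```text
clock: 9.1
tcp_pos: [435.4, -95.9, 330.5]
tool_rot: [-3.141, 0.0, 2.78]
force: [-0.6, 0.6, 0.6]
width: 0.5
gripper_force: 0.0
```

```bash
python3 - <<'E'
from station import sense,snapshot
from h import *
import cv2,pickle
s=sense();print(s['clock'],s['tcp_pos'],s['tool_rot'])
w=snapshot('wrist');pickle.dump((s,w),open('w3.pkl','wb'));c=wcam(s,w)
print(rows(s,[435,-95,200]),proj(c,[435,-95,170]))
cv2.imwrite('pics/w3.png',w['img'][:,:,::-1])
E
```

```text
9.1 [435.36608356 -95.87080647 330.48403525] [-3.14128309e+00  3.81622272e-04  2.78045365e+00]
[0.02333185 0.02418921 4.34945197] (np.float64(315.1777160770181), np.float64(216.21735496030323))
```

View pics/w3.png

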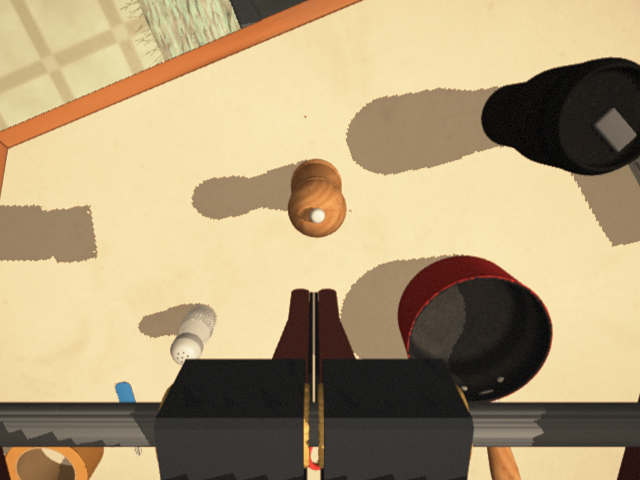

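The mill knob is at (317,215), about 2 mm from prediction. Next: descend, hold, rise and go above the pan.

{"api": "arm_command", "payload": {
  "commands": [
    [[0,0.06,0.5],[0,0,0],-1],
    [[0,0,1],[0,0,0],-1],
    [[0,0,1],[0,0,0],-1],
    [[0,0,0.9],[0,0,0],-1],
    [[0,0,0.6],[0,0,0],-1]
  ]
}}

```text
clock: 9.65
tcp_pos: [435.6, -95.0, 207.4]
tool_rot: [-3.141, -0.004, 2.778]
force: [0.8, -0.7, -0.2]
width: 0.5
gripper_force: 0.0
```

{"api": "arm_command", "payload": {
  "commands": [
    [[0,0,0.3],[0,0,0],-1],
    [[0,0,0.05],[0,0,0],-1],
    [[0,0,0],[0,0,0],-1],
    [[0,0,0],[0,0,0],-1],
    [[0,0,0],[0,0,0],-1]
  ]
}}

```text
clock: 10.15
tcp_pos: [436.4, -94.3, 201.3]
tool_rot: [3.141, 0.002, 2.78]
force: [0.5, 0.0, 0.6]
width: 0.5
gripper_force: 0.0
```

{"api": "arm_command", "payload": {
  "commands": [
    [[0,0,0],[0,0,0],-1],
    [[0,0,0],[0,0,0],-1],
    [[0,0,0],[0,0,0],-1],
    [[0,0,0],[0,0,0],-1],
    [[0,0,0],[0,0,0],-1]
  ]
}}

```text
clock: 10.65
tcp_pos: [435.9, -94.1, 200.1]
tool_rot: [-3.142, -0.0, 2.78]
force: [0.1, 0.2, -0.3]
width: 0.5
gripper_force: 0.0
```

{"api": "arm_command", "payload": {
  "commands": [
    [[0,0,0],[0,0,0],-1],
    [[0,0,0],[0,0,0],-1],
    [[0,0,0],[0,0,0],-1],
    [[0,0,0],[0,0,0],-1],
    [[0,0,0],[0,0,0],-1]
  ]
}}

```text
clock: 11.15
tcp_pos: [435.9, -94.1, 200.1]
tool_rot: [3.142, -0.0, 2.78]
force: [-0.3, -0.3, 0.3]
width: 0.7
gripper_force: 0.0
```

{"api": "arm_command", "payload": {
  "commands": [
    [[0,0,0],[0,0,0],-1],
    [[0,0,0],[0,0,0],-1],
    [[0,0,0],[0,0,0],-1],
    [[0,0,0],[0,0,0],-1],
    [[0,0,0],[0,0,0],-1]
  ]
}}

```text
clock: 11.65
tcp_pos: [435.9, -94.1, 200.1]
tool_rot: [-3.142, -0.0, 2.78]
force: [0.1, 0.2, 0.1]
width: 0.6
gripper_force: 0.0
```

{"api": "arm_command", "payload": {
  "commands": [
    [[0,0,0],[0,0,0],-1],
    [[0,0,0],[0,0,0],-1],
    [[0,0,0],[0,0,0],-1],
    [[0,0,0],[0,0,0],-1],
    [[0,0,0],[0,0,0],-1]
  ]
}}

```text
clock: 12.15
tcp_pos: [435.9, -94.1, 200.1]
tool_rot: [-3.142, 0.0, 2.78]
force: [-0.7, 0.4, 0.2]
width: 0.4
gripper_force: 0.0
```

{"api": "arm_command", "payload": {
  "commands": [
    [[0,0,-0.5],[0,0,0],-1],
    [[0,0,-1],[0,0,0],-1],
    [[0,0,-1],[0,0,0],-1],
    [[0,0,-0.8],[0,0,0],-1],
    [[0,0,-0.4],[0,0,0],-1]
  ]
}}

```text
clock: 12.65
tcp_pos: [436.3, -94.2, 314.8]
tool_rot: [3.141, 0.005, 2.78]
force: [-0.7, -0.0, -0.2]
width: 0.4
gripper_force: 0.0
```

{"api": "arm_command", "payload": {
  "commands": [
    [[-0.5,0.56,0],[0,0,0],-1],
    [[-0.9,1,0],[0,0,0],-1],
    [[-0.9,1,0],[0,0,0],-1],
    [[-0.9,1,0],[0,0,0],-1],
    [[-0.9,1,0],[0,0,0],-1]
  ]
}}

```text
clock: 13.15
tcp_pos: [600.7, -8.8, 310.9]
tool_rot: [-3.141, -0.0, 2.78]
force: [-0.7, -0.6, 0.4]
width: 0.4
gripper_force: 0.0
```

{"api": "arm_command", "payload": {
  "commands": [
    [[-0.8,0.9,0],[0,0,0],-1],
    [[-0.4,0.4,0],[0,0,0],-1],
    [[0,0,0],[0,0,0],-1],
    [[0,0,0],[0,0,0],-1]
  ]
}}

```text
clock: 13.55
tcp_pos: [646.7, 13.9, 310.6]
tool_rot: [-3.141, -0.001, 2.78]
force: [-0.7, -0.4, 0.2]
width: 0.5
gripper_force: 0.0
```

```bash
python3 - <<'E'
from station import sense,snapshot
from h import *
import cv2,pickle
s=sense();print(s['clock'],s['tcp_pos'],s['tool_rot'])
w=snapshot('wrist');pickle.dump((s,w),open('w4.pkl','wb'));c=wcam(s,w)
print(rows(s,[647,14,112]),proj(c,[647,14,82]))
im=w['img'][:,:,::-1].copy()
a=np.linspace(0,6.283,60)
for t in a: cv2.circle(im,tuple(int(round(x)) for x in proj(c,[647+79*np.cos(t),14+79*np.sin(t),82])),1,(0,255,0),-1)
cv2.imwrite('pics/w4.png',im)
E
```

```text
13.55 [646.68131394  13.94964128 310.58605294] [-3.14092061e+00 -1.22973769e-03  2.77998073e+00]
[-0.01748228  0.00977684  6.61951353] (np.float64(314.4126280898327), np.float64(199.58137503878308))
```

View pics/w4.png

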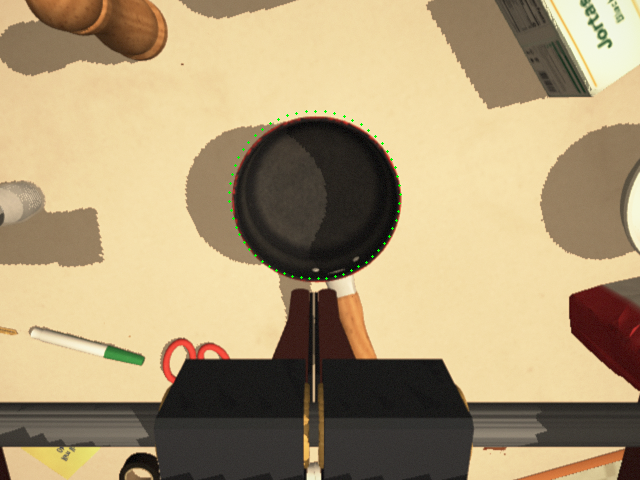

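The pan rim is centred at about (317,199), within 3 mm of the model circle. Next: descend, hold, lift.

{"api": "arm_command", "payload": {
  "commands": [
    [[-0.08,0.02,0.5],[0,0,0],-1],
    [[0,0,1],[0,0,0],-1],
    [[0,0,1],[0,0,0],-1],
    [[0,0,1],[0,0,0],-1],
    [[0,0,1],[0,0,0],-1]
  ]
}}

```text
clock: 14.1
tcp_pos: [648.4, 12.9, 176.3]
tool_rot: [3.141, 0.002, 2.779]
force: [0.1, 0.4, -0.4]
width: 0.5
gripper_force: 0.0
```

{"api": "arm_command", "payload": {
  "commands": [
    [[0,0,0.9],[0,0,0],-1],
    [[0,0,0.6],[0,0,0],-1],
    [[0,0,0.4],[0,0,0],-1],
    [[0,0,0.2],[0,0,0],-1],
    [[0,0,0],[0,0,0],-1]
  ]
}}

```text
clock: 14.6
tcp_pos: [649.0, 13.5, 113.3]
tool_rot: [3.142, -0.0, 2.779]
force: [-1.1, 0.2, -0.3]
width: 0.2
gripper_force: 0.0
```

{"api": "arm_command", "payload": {
  "commands": [
    [[0,0,0],[0,0,0],-1],
    [[0,0,0],[0,0,0],-1],
    [[0,0,0],[0,0,0],-1],
    [[0,0,0],[0,0,0],-1],
    [[0,0,0],[0,0,0],-1]
  ]
}}

```text
clock: 15.1
tcp_pos: [649.4, 13.8, 113.4]
tool_rot: [3.142, 0.0, 2.78]
force: [0.9, -0.5, 0.0]
width: 0.3
gripper_force: 0.0
```

{"api": "arm_command", "payload": {
  "commands": [
    [[0,0,0],[0,0,0],-1],
    [[0,0,0],[0,0,0],-1],
    [[0,0,0],[0,0,0],-1],
    [[0,0,0],[0,0,0],-1],
    [[0,0,0],[0,0,0],-1]
  ]
}}

```text
clock: 15.6
tcp_pos: [649.3, 13.8, 113.1]
tool_rot: [-3.142, -0.0, 2.78]
force: [-0.5, 0.4, 0.1]
width: 0.9
gripper_force: 0.0
```

{"api": "arm_command", "payload": {
  "commands": [
    [[0,0,0],[0,0,0],-1],
    [[0,0,0],[0,0,0],-1],
    [[0,0,0],[0,0,0],-1],
    [[0,0,0],[0,0,0],-1],
    [[0,0,0],[0,0,0],-1]
  ]
}}

```text
clock: 16.1
tcp_pos: [649.3, 13.8, 113.2]
tool_rot: [3.142, 0.0, 2.78]
force: [0.7, -0.0, 0.4]
width: 0.6
gripper_force: 0.0
```

```bash
python3 -c "
from station import sense
s=sense();print(s['clock'],s['tcp_pos'],s['force'])"
```

```text
16.1 [649.31529341  13.77815118 113.15887116] [ 0.6525827  -0.02464607  0.37640791]
```

{"api": "arm_command", "payload": {
  "commands": [
    [[0,0,0],[0,0,0],-1],
    [[0,0,0],[0,0,0],-1],
    [[0,0,0],[0,0,0],-1],
    [[0,0,0],[0,0,0],-1],
    [[0,0,0],[0,0,0],-1]
  ]
}}

```text
clock: 16.6
tcp_pos: [649.3, 13.8, 113.1]
tool_rot: [-3.142, 0.0, 2.78]
force: [0.3, 0.4, 0.3]
width: 0.6
gripper_force: 0.0
```

{"api": "arm_command", "payload": {
  "commands": [
    [[0,0,0],[0,0,0],-1],
    [[0,0,0],[0,0,0],-1],
    [[0,0,0],[0,0,0],-1],
    [[0,0,0],[0,0,0],-1],
    [[0,0,0],[0,0,0],-1]
  ]
}}

```text
clock: 17.1
tcp_pos: [649.3, 13.8, 113.2]
tool_rot: [-3.142, 0.0, 2.78]
force: [-1.0, -0.1, -1.6]
width: 0.4
gripper_force: 0.0
```

{"api": "arm_command", "payload": {
  "commands": [
    [[0,0,-0.4],[0,0,0],-1],
    [[0,0,-0.8],[0,0,0],-1],
    [[0,0,-1],[0,0,0],-1],
    [[0,0,-1],[0,0,0],-1],
    [[0,0,-1],[0,0,0],-1]
  ]
}}

```text
clock: 17.6
tcp_pos: [649.2, 13.8, 241.6]
tool_rot: [3.141, 0.001, 2.78]
force: [0.1, 0.3, -0.2]
width: 0.4
gripper_force: 0.0
```

{"api": "arm_command", "payload": {
  "commands": [
    [[0,0,-1],[0,0,0],-1],
    [[0,0,-1],[0,0,0],-1],
    [[0,0,-0.8],[0,0,0],-1],
    [[0,0,-0.4],[0,0,0],-1],
    [[0,0,-0.1],[0,0,0],-1]
  ]
}}

```text
clock: 18.1
tcp_pos: [649.5, 13.8, 341.6]
tool_rot: [3.14, 0.005, 2.78]
force: [0.9, 0.3, 0.5]
width: 0.6
gripper_force: 0.0
```

{"api": "arm_command", "payload": {
  "commands": [
    [[0,0,0],[0,0,0],-1],
    [[0,0,0],[0,0,0],-1],
    [[0,0,0],[0,0,0],-1],
    [[0,0,0],[0,0,0],-1],
    [[0,0,0],[0,0,0],-1]
  ]
}}

```text
clock: 18.6
tcp_pos: [649.2, 13.8, 337.6]
tool_rot: [-3.141, -0.001, 2.78]
force: [-0.1, -0.6, 0.7]
width: 0.5
gripper_force: 0.0
```

```bash
python3 -c "
from station import sign_off
print(sign_off())"
```

```text
the job is handed in; nothing more can be done
None
```

The arm pointed at the salt shaker, then the pepper mill, then the red saucepan from about 3 cm above each for over two seconds, with no contact forces seen, and the job is handed in with the hand about 168 mm above the tallest of the three.

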